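# Punch the drill spot through the open bush

## Robot

A 6-joint arm with a two-finger parallel gripper is mounted at the origin on the work surface. World frame = base frame: x ahead of the robot, y to its left, z up, the work surface at z = 0. Lengths are in m, angles in rad, forces in N, time in s.
With the tool pointing down it reaches from about 0.225 to 0.875 m from the base axis. Payload 3.4 kg.
Tool frame: the origin (TCP) lies between the finger pads; the fingertips stand 11 mm ahead of it and the grasp point (between the pads) lies 8 mm behind it; z points along the fingers, y is the line along which they close (so a half turn about z gives the same grasp; the last joint's range is limited). The gripper opens to 85 mm and grips with 20 to 120 N. Pads are 22 mm wide; open, the fingers measure 114 mm over their backs; the gripper's body (76 mm by 85 mm) begins 54 mm behind the grasp point. The pads swing forward as they close: fully open they stand 13 mm farther back than shut.
Start: joints at [-1.373, 0.276, 1.505, -0, 1.361, -0.121], TCP at [0.18, -0.546, 0.242] pointing down, gripper open.
Joint ranges: [-2.89, 2.89], [-0.75, 2.08], [0.22, 2.7], [-1.18, 4.32], [0.11, 2.71], [-2.7, 2.7]. Speed limits (rad/s): [2.57, 2.57, 3.14, 3.14, 3.14, 3.14].

## Interface

Orientations are given as a unit quaternion [w, x, y, z].
In Python, from rig import sensors, eyes, manip gives the robot as it stands.
- The arm moves only by the tool drive_tool, never from a script. Its argument "deltas" is a list of rows, each an object with "linear": the shift along the world's x, y, z in mm, a list of three; "twist": the turn about the world's z in degrees; "claw": the opening, from 0 (shut) to 1 (fully open). In form: [{"linear": [tx, ty, tz], "twist": twist, "claw": claw}, ...]. A call has 1 to 12 rows; each row is the pose to reach, as a shift and turn from the pose commanded when the call began; what a row does not reach only later rows make up. A row lasts 1/12 s, in which the tool goes at most 41.7 mm and 7.16 degrees, less where a joint would pass 70% of its speed; a pose out of reach is approached as far as the arm can. A call with a gripper value outside its range is refused whole. The fingers move at their own pace and stop on an object; "squeeze" is the grip in N (left out, the last holds). Time passes only in rows, so rows that repeat a pose let the fingers close. It gives the time, the measured TCP pose, the force, the opening and the grip force at its end, in the units of the state.
- sensors.get_state(): the state, without advancing time (a new reading comes with each control period).
- eyes.get_image(name): name is "scene" or "top"; returns the picture (400x640x3 uint8, red, green, blue); there is no depth.
- eyes.camera_model(name): a dict with "intrinsics" (3x3 intrinsics, pixels), "dist" ([k1, k2, p1, p2, k3] as OpenCV has them; the pictures are not rectified), "R" (3x3) and "t" (3): a world point X has camera coordinates R X + t. Camera axes: x right, y down, z forward; pixel columns grow to the right and rows downward; lengths in m; the calibration is good to about 2 mm. A picture is of the moment at which its call begins. camera_model takes no time and is no camera call.
- manip.sign_off(): hands the job in; it is judged then, once.
The state is a dict: "clock": time; "qpos": joint angles; "qd": joint speeds; "effort": joint torques, N m; "position": TCP position; "ee_rot": TCP orientation; "contact_force": force on the tool from outside, world axes, zero at the start; "moment": the same for the moment, N m; "width": finger opening in m; "gripper_force": force on a finger pad.
Only numpy, scipy, OpenCV 4.12 (cv2) and the standard library are available. Lean on these libraries where they do the work, as an engineer would, in place of code of your own. Each camera call takes 0.05 s, during which the arm holds its last target. There are 200 camera calls.

## Task

Take the automatic centre punch out of the tool rack and mark the drill spot on the clamped bracket blank through the one open bush of the drill jig: stand the tip on the metal inside the bush, hold the punch upright and press straight down until its spring snaps, easing off then so that it is never rammed hard against its stop or the jig. Fire it nowhere else, put it back upright in its own empty hole of the rack with its shoulder down on the rack, and leave everything else where it is.

Things in the scene. Friction and masses are not known exactly. Their poses are not given: they have to be found in the camera images.
- punch_grip (a point): Automatic centre punch (0.13 to 0.2 kg), standing upright in the rack: a round knurled steel barrel 18 mm across, 68 mm long, with a ribbed dark cap 21 mm across on top. This point: on the barrel's axis, 45 mm above its lower shoulder, a good place to grip; z points up to the cap, whose top is 43 mm higher. Below the shoulder: a nose 11 mm across, 22 mm long, then the tip rod.
- tip_point (a point): Conical point of the punch's sprung tip rod (6 mm across), 30 mm below the nose, 97 mm below punch_grip at rest. Pressed, the rod gives from 2 N on; over 6 mm of its travel (some 8 mm of the hand's, as grip and contacts yield) the force climbs to 13 to 15 N, then the trigger snaps and it falls by 3 to 7 N at once. The hard stop follows at 6.8 mm: never go over 22 N.
- trigger (a point): The trigger sleeve, hidden inside the punch's barrel, 25 mm below punch_grip at rest; the snap throws it 4 mm up the punch, where it stays until the punch is lifted. It cannot be seen.
- bush_mouth (a point): Centre of the top face of the open drill bush, a steel ring 21 mm across in the jig's white bush plate, 41 mm above the table; the two other bushes, 52 to 60 mm away, have dark-headed pins in them, 16 mm higher. Its mouth is countersunk, 15 mm across, narrowing within 4 mm to an 8 mm bore. The blank's metal lies 9 to 19 mm below this point (stock differs: feel for it).
- jig: Drill jig, bolted down: aluminium base 180 x 124 x 20 mm with the bracket blank (aluminium bar, 68 mm wide) clamped on it, a white bush plate 106 x 112 mm above the blank (top 38 mm above the table) and across the -x end a steel clamp bridge with a white star knob, 59 mm above the table. Origin: centre of the base's underside; x along its 180 mm side.
- rack: White printed tool rack, bolted down: a block 48 x 176 x 60 mm (x, y, z) with three upright through holes 14 mm across, rims chamfered 2 mm, at y = -54, 0 and +54 mm on its middle line. Origin: centre of its underside. The punch, a drift punch and a marker pen hang in the holes by their shoulders, in any order; the punch's shoulder (18 mm across) rests on the top.
- drift: Solid dark drift punch in the rack, eight-sided body 17 mm across, no cap, its top 53 mm above the rack. Origin at its shoulder. Leave it.
- pen: Blue marker pen in the rack, 19 mm across, its top 62 mm above the rack. Origin at its shoulder. Leave it.
- star_knob: Loose white star knob, 42 mm across, 16 mm high, flat on the table. Leave it.
- bracket: Loose aluminium angle bracket, 50 x 60 x 50 mm. Leave it.
- tape: Roll of tape, a ring 68 mm across and 19 mm high. Leave it.
- driver: Screwdriver, 190 mm long, lying. Leave it.
- fluid: Small white bottle, 44 mm across, 105 mm tall, standing. Leave it.
- offcut: Aluminium offcut 90 x 30 x 8 mm, flat on the table. Leave it.
There are look-alikes about, which are no part of the job. Leave any pink or turquoise look-alike of the part that bears punch_grip alone.

How it is judged:
By the outcome, as a careful person would: the job done as asked, in the order asked, and still so for the second after the job is handed in, with the robot touching nothing.
It also fails if it takes over 61 s, if anything falls off the work surface, if the arm or the gripper's body presses on something with over 40 N, if the wrist force passes 120 N, or if a joint passes its speed limit or range.

## Working session

There is one attempt and no reset: what is moved stays moved. The work goes in short steps, Python scripts to look and compute and a tool call to move; the robot and the scene stay as the last step left them, time stands still between calls to the robot, and variables do not carry over. Pictures are saved under pics/ and viewed, at most 10 in all, crops included, and the job is handed in when it is done.

Besides the shell and the picture viewer there is one more tool, called after "Call:" by a JSON object that holds its "op" and its "data", one argument or row to a line. drive_tool: Moves the arm, as the interface text tells. Its arguments: {"type":"object","properties":{"deltas":{"type":"array","items":{"type":"object","properties":{"linear":{"type":"array","items":{"type":"number"}},"twist":{"type":"number"},"claw":{"type":"number"}}}},"squeeze":{"type":"number"}},"required":["deltas"]}

```bash
mkdir -p pics; ls; cat > h.py <<'E'
import numpy as np, cv2
from rig import sensors, eyes, manip
def snap(n,f):
    im=eyes.get_image(n); cv2.imwrite('pics/'+f,im[:,:,::-1]); return im
def ray(n,u,v):
    c=eyes.camera_model(n); K=np.array(c['intrinsics'],float); R=np.array(c['R']); t=np.array(c['t'])
    p=cv2.undistortPoints(np.array([[[u,v]]],float),K,np.array(c['dist'],float))[0,0]
    d=R.T@np.array([p[0],p[1],1.]); return -R.T@t, d/np.linalg.norm(d)
def plane(n,u,v,z):
    o,d=ray(n,u,v); return o+d*(z-o[2])/d[2]
def tri(a,b):
    o1,d1=ray(*a); o2,d2=ray(*b); A=np.stack([d1,-d2],1); s=np.linalg.lstsq(A,o2-o1,rcond=None)[0]
    p,q=o1+s[0]*d1,o2+s[1]*d2; return (p+q)/2,np.linalg.norm(p-q)
def proj(n,X):
    c=eyes.camera_model(n); R=np.array(c['R']); 
    return cv2.projectPoints(np.array(X,float).reshape(-1,1,3),cv2.Rodrigues(R)[0],np.array(c['t'],float),np.array(c['intrinsics'],float),np.array(c['dist'],float))[0][:,0]
E
python3 - <<'E'
from h import *
snap('scene','s0.png'); snap('top','t0.png')
for n in('scene','top'):
    c=eyes.camera_model(n); print(n,-np.array(c['R']).T@np.array(c['t']))
print(sensors.get_state())
E
```

```text
pics
scene [ 1.24620987 -0.03184131  0.79925607]
top [ 0.41085277 -0.01413392  1.09241631]
{'clock': 0.1, 'qpos': array([-1.37301313e+00,  2.76533100e-01,  1.50600297e+00, -2.42615862e-05,
        1.36073174e+00, -1.20969109e-01]), 'qd': array([ 0.0013898 , -0.00189353, -0.00319498, -0.00010913, -0.00038225,
       -0.00028864]), 'effort': array([ 1.89854363e-03, -4.17698765e+01, -2.46404618e+01, -1.67028111e-04,
        5.73807542e-03,  9.84272077e-07]), 'position': array([ 0.1801068 , -0.54557756,  0.24152687]), 'ee_rot': array([-8.36505563e-04,  9.87325732e-01,  1.58704748e-01, -4.40142702e-05]), 'contact_force': array([ 0.03959964, -0.00941663,  0.19468494]), 'moment': array([ 0.02388918,  0.02511683, -0.02249695]), 'gripper_force': 0.0, 'width': 0.0856811201433613}
```

View pics/s0.png

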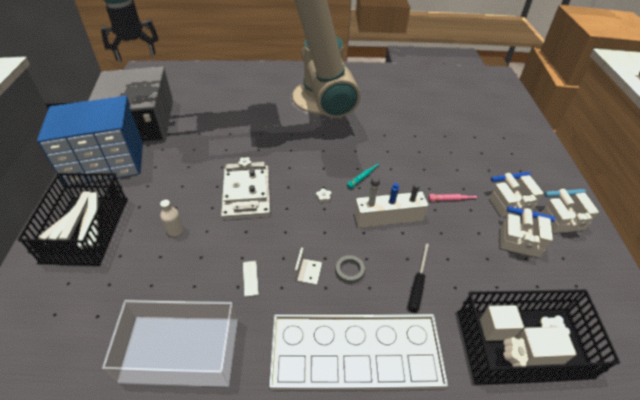

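View pics/t0.png

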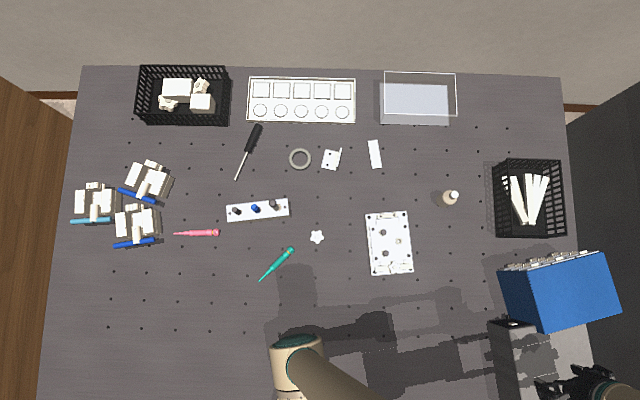

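The scene view shows the rack at about (392,208), with tools at (374,190), pen (394,193) and (415,193). The jig is at (246,190). In the top view the rack is at (257,210) with tools at (236,211), (257,209) and (274,205), and the jig is at (390,243). The pink tool at scene (453,197) and the turquoise one at (365,175) are look-alikes. I'll enlarge both rack and jig to tell the punch from the drift.

```bash
python3 - <<'E'
from h import *
s=cv2.imread('pics/s0.png'); t=cv2.imread('pics/t0.png')
r=lambda im,x,y,w,h,k:cv2.resize(im[y:y+h,x:x+w],None,fx=k,fy=k,interpolation=cv2.INTER_CUBIC)
a=np.hstack([r(s,345,160,90,70,4.4),r(s,212,150,66,70,4.4)]); b=np.hstack([r(t,220,190,80,60,4.4),r(t,355,200,66,80,4.4)[:264]]) 
b=np.hstack([r(t,220,190,80,40,4.4),np.zeros((176,4,3),np.uint8)])
c=r(t,355,203,66,76,4.0)
H=np.zeros((600,800,3),np.uint8); H[:a.shape[0],:a.shape[1]]=a[:, :800]; H[310:310+176,:356]=b; y=600-c.shape[0] if c.shape[0]<290 else 309; c=c[:600-y]; 
c=r(t,355,205,70,72,4.0); H[310:598,400:680]=c
cv2.imwrite('pics/c0.png',H)
E
```

```text
(no output)
```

View pics/c0.png

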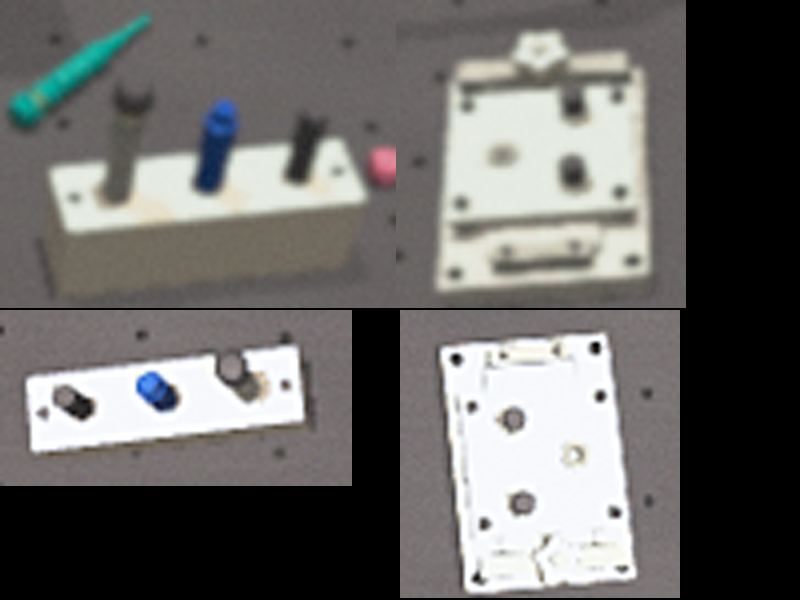

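The punch is the left tool in the scene view: cap at about (375,181), foot (372,204). It is the tall grey barrel with the wider dark cap, matching the description; the right one is short and dark (the drift) and the middle one is the blue pen. The open bush is at scene (236,185), top (398,241); the other two carry dark pins.

```bash
python3 - <<'E'
from h import *
cap=tri(('scene',375,180.5),('top',272.3,202.3)); print('cap',cap, plane('top',272.3,202.3,.148))
print('base',tri(('scene',371.8,204.5),('top',277.3,208.2)),plane('scene',371.8,204.5,.06),plane('top',277.3,208.2,.06))
print('bush',tri(('scene',236.3,185.0),('top',398.2,241.2)),plane('top',398.2,241.2,.041),plane('scene',236.3,185,.041))
t=cv2.imread('pics/t0.png')
g=t.min(2)
def rect(n,x,y,w,h,z,th):
    m=np.zeros_like(g); m[y:y+h,x:x+w]=(g[y:y+h,x:x+w]>th)*255
    c=max(cv2.findContours(m,0,2)[0],key=cv2.contourArea); c=cv2.convexHull(c)
    W=np.array([plane('top',*p[0],z)[:2]*1000 for p in c],np.float32); r=cv2.minAreaRect(W); print(n,r,cv2.boxPoints(r).round(1).tolist()); return c
rect('rack',215,185,85,50,.06,180); rect('rackth150',215,185,85,50,.06,150); c=rect('jig',350,195,75,90,.02,150)
# bush centroid & local patch
gg=cv2.cvtColor(t,6); print(gg[235:249,390:407])
s=cv2.cvtColor(cv2.imread('pics/s0.png'),6); print(s[180:191,228:246])
E
```

```text
cap (array([0.57416192, 0.1177186 , 0.14181976]), np.float64(0.0017770087786002477)) [0.57301122 0.1159729  0.148     ]
base (array([0.57253581, 0.11746235, 0.05523858]), np.float64(0.007723065251268266)) [0.57667842 0.12040335 0.06      ] [0.57141733 0.11299719 0.06      ]
bush (array([ 0.48770226, -0.23541411,  0.03538864]), np.float64(0.0021923663913438946)) [ 0.48736548 -0.23535225  0.041     ] [ 0.49344567 -0.23279569  0.041     ]
rack ((565.728271484375, 170.93301391601562), (49.59004211425781, 177.0606231689453), 8.284875869750977) [[528.4000244140625, 255.0], [553.9000244140625, 79.80000305175781], [603.0, 86.9000015258789], [577.5, 262.1000061035156]]
rackth150 ((565.2910766601562, 170.7829132080078), (50.858619689941406, 178.0843505859375), 8.151309967041016) [[527.5, 255.3000030517578], [552.7000122070312, 79.0], [603.0999755859375, 86.19999694824219], [577.7999877929688, 262.5]]
jig ((485.01690673828125, -212.99159240722656), (181.65675354003906, 125.72824096679688), 6.266993522644043) [[387.8999938964844, -160.39999389648438], [401.6000061035156, -285.3999938964844], [58
[... 1200 characters left out ...]
232 231 232 232 231 231]
 [232 232 232 231 229 224 216 210 207 208 216 223 229 232 233 231 233 230]
 [232 232 232 229 224 209 190 176 174 178 193 213 224 230 232 231 232 232]
 [231 232 231 226 213 189 164 150 145 158 176 197 218 230 232 230 232 232]
 [231 232 230 227 212 183 159 140 137 151 169 190 217 229 231 231 232 232]
 [232 231 230 226 211 181 162 149 150 161 175 199 222 230 232 233 231 232]
 [231 232 228 226 218 199 182 174 178 183 200 220 228 231 231 232 233 232]
 [233 232 231 229 229 223 220 217 218 222 225 228 231 233 232 232 231 232]
 [231 232 232 232 231 232 232 230 231 231 230 233 232 231 233 232 231 233]
 [232 232 232 232 231 232 232 232 233 233 232 232 232 233 232 232 231 233]]
```

Call:
{"op": "drive_tool", "data": {
  "deltas": [
    {"linear":[33,55,0],"twist":7},
    {"linear":[66,110,0],"twist":14},
    {"linear":[99,165,0],"twist":21},
    {"linear":[132,220,0],"twist":28},
    {"linear":[156,260,0],"twist":35},
    {"linear":[180,300,0],"twist":42},
    {"linear":[204,340,0],"twist":49},
    {"linear":[228,380,0],"twist":56},
    {"linear":[252,420,0],"twist":63},
    {"linear":[276,460,0],"twist":70},
    {"linear":[300,500,0],"twist":77},
    {"linear":[318,530,0],"twist":80,"claw":1}
  ],
  "squeeze": 60
}}

```text
$.deltas[0]: bad value
```

Call:
{"op": "drive_tool", "data": {
  "deltas": [
    {"linear":[20,35,0]},
    {"linear":[40,70,-10]},
    {"linear":[60,105,-20]},
    {"linear":[75,132,-30]},
    {"linear":[75,132,-30]},
    {"linear":[75,132,-30]}
  ]
}}

```text
$.deltas[0]: bad value
```

```bash
python3 - <<'E'
from h import *
s=snap('scene','s1.png'); t=snap('top','t1.png'); st=sensors.get_state(); print(st['position'],st['ee_rot'],st['clock'])
p=st['position']
r=lambda im,x,y,w,h,k:cv2.resize(im[y:y+h,x:x+w],None,fx=k,fy=k,interpolation=cv2.INTER_CUBIC)
print(proj('scene',[p,p+[0,0,-.011]]),proj('top',[p]))
cv2.imwrite('pics/c1.png',np.hstack([r(s,325,110,110,120,3.6),r(t,210,150,110,120,3.6)])[:,:,::-1])
E
```

```text
[ 0.18014554 -0.54574088  0.24177916] [-5.37104805e-04  9.87321255e-01  1.58733895e-01 -3.49121918e-05] 0.2
[[135.58252341  58.91821564]
 [136.66659931  62.36772615]] [[553.92090632 374.26565759]]
```

View pics/c1.png

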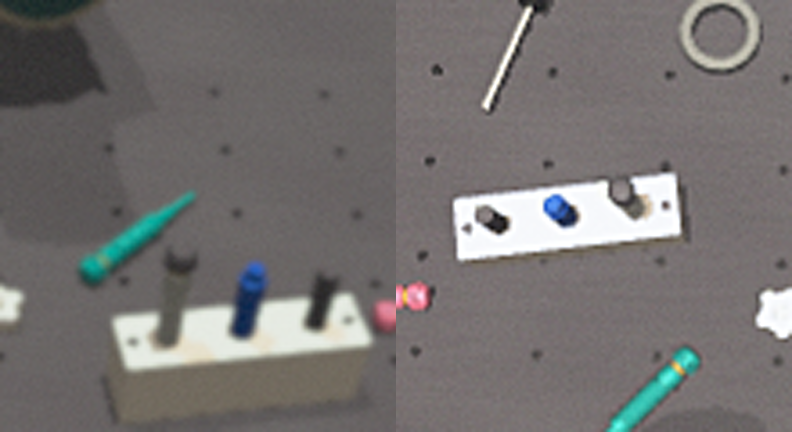

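Both moves were refused because every row needs all its fields, so the picture shows the unchanged scene (punch cap at scene (375,182)). I'll resend them complete.

Call:
{"op": "drive_tool", "data": {
  "deltas": [
    {"linear":[33,55,0],"twist":7,"claw":1},
    {"linear":[66,110,0],"twist":14,"claw":1},
    {"linear":[99,165,0],"twist":21,"claw":1},
    {"linear":[132,220,0],"twist":28,"claw":1},
    {"linear":[156,260,0],"twist":35,"claw":1},
    {"linear":[180,300,0],"twist":42,"claw":1},
    {"linear":[204,340,0],"twist":49,"claw":1},
    {"linear":[228,380,0],"twist":56,"claw":1},
    {"linear":[252,420,0],"twist":63,"claw":1},
    {"linear":[276,460,0],"twist":70,"claw":1},
    {"linear":[300,500,0],"twist":77,"claw":1},
    {"linear":[318,530,0],"twist":80,"claw":1}
  ],
  "squeeze": 60
}}

```text
clock: 1.2
position: [0.438, -0.1153, 0.2425]
ee_rot: [0.0, 0.652, 0.758, 0.0]
contact_force: [-0.2, -0.9, -0.1]
width: 0.0853
gripper_force: 0.0
```

Call:
{"op": "drive_tool", "data": {
  "deltas": [
    {"linear":[20,35,0],"twist":0,"claw":1},
    {"linear":[40,70,-10],"twist":0,"claw":1},
    {"linear":[60,105,-20],"twist":0,"claw":1},
    {"linear":[75,132,-30],"twist":0,"claw":1},
    {"linear":[75,132,-30],"twist":0,"claw":1},
    {"linear":[75,132,-30],"twist":0,"claw":1}
  ]
}}

```text
clock: 1.7
position: [0.5123, 0.016, 0.2113]
ee_rot: [-0.001, 0.653, 0.757, -0.001]
contact_force: [-0.8, -0.3, 0.0]
width: 0.0851
gripper_force: 0.0
```

```bash
python3 - <<'E'
from h import *
s=snap('scene','s2.png'); t=snap('top','t2.png'); st=sensors.get_state(); print(st['position'],st['ee_rot'],st['clock'],st['qpos'])
p=st['position']
r=lambda im,x,y,w,h,k:cv2.resize(im[y:y+h,x:x+w],None,fx=k,fy=k,interpolation=cv2.INTER_CUBIC)
print(proj('scene',[p,p+[0,0,-.011]]),proj('top',[p]))
cv2.imwrite('pics/c2.png',np.hstack([r(s,325,110,110,120,3.6),r(t,210,150,110,120,3.6)])[:,:,::-1])
E
```

```text
[0.51205661 0.01421575 0.2122724 ] [-2.32961803e-05  6.54200874e-01  7.56320687e-01 -4.85202432e-04] 1.8 [-1.07605432e-01  2.01689873e-01  1.68429401e+00 -8.11163836e-04
  1.25619952e+00 -2.51899246e-01]
[[331.47075862 139.90720529]
 [331.27038693 143.57746763]] [[309.75016728 223.63675735]]
```

View pics/c2.png

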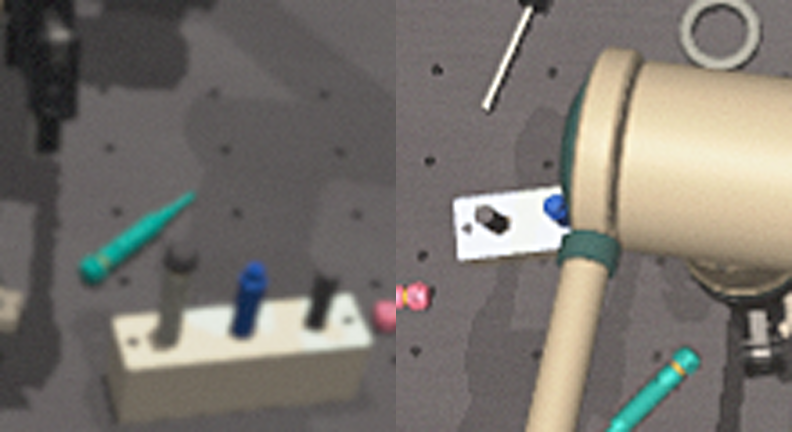

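Call:
{"op": "drive_tool", "data": {
  "deltas": [
    {"linear":[20,34,0],"twist":0,"claw":1},
    {"linear":[40,68,0],"twist":0,"claw":1},
    {"linear":[62,103,0],"twist":0,"claw":1},
    {"linear":[62,104,-10],"twist":0,"claw":1},
    {"linear":[62,104,-40],"twist":0,"claw":1},
    {"linear":[62,104,-70],"twist":0,"claw":1},
    {"linear":[62,104,-100],"twist":0,"claw":1},
    {"linear":[62,104,-115],"twist":0,"claw":1},
    {"linear":[62,104,-115],"twist":0,"claw":1},
    {"linear":[62,104,-115],"twist":0,"claw":1}
  ]
}}

```text
clock: 2.63
position: [0.5742, 0.1171, 0.0973]
ee_rot: [-0.0, 0.655, 0.756, -0.0]
contact_force: [-0.0, -0.0, 0.8]
width: 0.0853
gripper_force: 0.0
```

```bash
python3 - <<'E'
from h import *
s=snap('scene','s3.png'); st=sensors.get_state(); print(st['position'],st['ee_rot'],st['clock'],st['contact_force'])
p=st['position']
print(proj('scene',[p,p+[.0475,.007,-.0],p-[.0475,.007,.0]]))
cv2.imwrite('pics/c3.png',cv2.resize(s[100:230,310:450],None,fx=4.2,fy=4.2,interpolation=cv2.INTER_CUBIC)[:,:,::-1])
E
```

```text
[0.57526461 0.11747043 0.09849117] [7.32901655e-04 6.54923132e-01 7.55694914e-01 5.92541740e-04] 2.6833 [ 0.56810156 -0.26193198 -0.05525361]
[[372.40084112 193.49821785]
 [377.30352328 208.06925337]
 [367.79842256 179.85604357]]
```

View pics/c3.png

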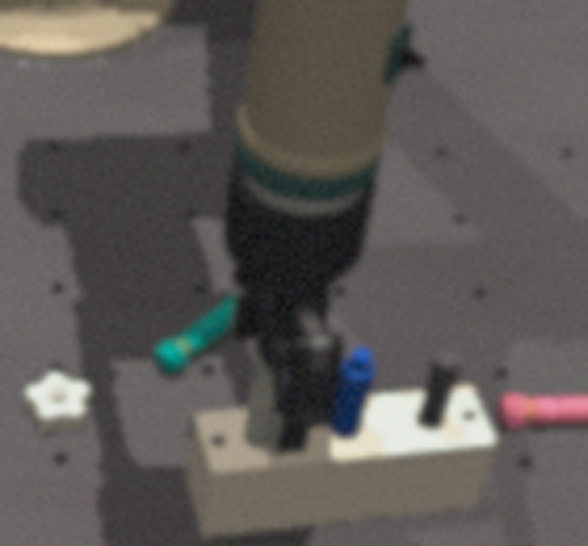

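The finger tip is at scene (379,206) and the barrel foot at (372,205). Allowing for the known scene bias, that is aligned to 2–3 mm and the pads straddle the barrel. Closing.

Call:
{"op": "drive_tool", "data": {
  "deltas": [
    {"linear":[0,-2,0],"twist":0,"claw":0.5},
    {"linear":[0,-2,0],"twist":0,"claw":0.4},
    {"linear":[0,-2,0],"twist":0,"claw":0.3},
    {"linear":[0,-2,0],"twist":0,"claw":0.2},
    {"linear":[0,-2,0],"twist":0,"claw":0.1},
    {"linear":[0,-2,0],"twist":0,"claw":0},
    {"linear":[0,-2,0],"twist":0,"claw":0},
    {"linear":[0,-2,0],"twist":0,"claw":0}
  ],
  "squeeze": 60
}}

```text
clock: 3.35
position: [0.5745, 0.1168, 0.0979]
ee_rot: [0.0, 0.654, 0.756, 0.0]
contact_force: [-1.1, -0.7, 4.9]
width: 0.0166
gripper_force: 58.3
```

Call:
{"op": "drive_tool", "data": {
  "deltas": [
    {"linear":[0,0,5],"twist":0,"claw":0},
    {"linear":[0,0,15],"twist":0,"claw":0},
    {"linear":[0,0,30],"twist":0,"claw":0},
    {"linear":[0,0,50],"twist":0,"claw":0},
    {"linear":[0,0,70],"twist":0,"claw":0},
    {"linear":[0,0,90],"twist":0,"claw":0},
    {"linear":[0,0,100],"twist":0,"claw":0},
    {"linear":[0,0,100],"twist":0,"claw":0},
    {"linear":[0,0,100],"twist":0,"claw":0}
  ]
}}

```text
clock: 4.1
position: [0.5744, 0.1167, 0.1974]
ee_rot: [0.0, 0.654, 0.756, 0.0]
contact_force: [0.1, 0.8, -2.9]
width: 0.0168
gripper_force: 58.6
```

Call:
{"op": "drive_tool", "data": {
  "deltas": [
    {"linear":[-5,-20,0],"twist":0,"claw":0},
    {"linear":[-14,-55,0],"twist":0,"claw":0},
    {"linear":[-22,-90,0],"twist":0,"claw":0},
    {"linear":[-31,-125,0],"twist":0,"claw":0},
    {"linear":[-39,-160,0],"twist":0,"claw":0},
    {"linear":[-48,-195,0],"twist":0,"claw":0},
    {"linear":[-56,-230,0],"twist":0,"claw":0},
    {"linear":[-65,-265,0],"twist":0,"claw":0},
    {"linear":[-73,-300,0],"twist":0,"claw":0},
    {"linear":[-82,-335,0],"twist":0,"claw":0},
    {"linear":[-86,-352,0],"twist":0,"claw":0},
    {"linear":[-86,-352,0],"twist":0,"claw":0}
  ]
}}

```text
clock: 5.1
position: [0.4868, -0.239, 0.1954]
ee_rot: [-0.001, 0.656, 0.755, -0.001]
contact_force: [0.1, -0.1, -1.7]
width: 0.0168
gripper_force: 58.7
```

Call:
{"op": "drive_tool", "data": {
  "deltas": [
    {"linear":[0,0,0],"twist":0,"claw":0},
    {"linear":[0,0,0],"twist":0,"claw":0}
  ]
}}

```text
clock: 5.27
position: [0.4879, -0.2342, 0.196]
ee_rot: [-0.002, 0.654, 0.756, 0.0]
contact_force: [0.9, -0.1, -2.2]
width: 0.0165
gripper_force: 58.7
```

Call:
{"op": "drive_tool", "data": {
  "deltas": [
    {"linear":[0,0,-20],"twist":0,"claw":0},
    {"linear":[0,0,-40],"twist":0,"claw":0},
    {"linear":[0,0,-57],"twist":0,"claw":0},
    {"linear":[0,0,-57],"twist":0,"claw":0},
    {"linear":[0,0,-57],"twist":0,"claw":0},
    {"linear":[0,0,-57],"twist":0,"claw":0}
  ]
}}

```text
clock: 5.77
position: [0.4892, -0.2347, 0.141]
ee_rot: [0.001, 0.654, 0.757, 0.0]
contact_force: [-0.2, -0.2, -1.9]
width: 0.017
gripper_force: 58.7
```

```bash
python3 - <<'E'
from h import *
s=snap('scene','s4.png'); t=snap('top','t4.png'); st=sensors.get_state(); print(st['position'],st['ee_rot'],st['clock'],st['contact_force'])
p=st['position']; tip=p+[0,0,.008-.097]
print(proj('scene',[p,tip,[tip[0],tip[1],.041]]),proj('top',[tip]))
r=lambda im,x,y,w,h,k:cv2.resize(im[y:y+h,x:x+w],None,fx=k,fy=k,interpolation=cv2.INTER_CUBIC)
cv2.imwrite('pics/c4.png',np.hstack([r(s,205,130,65,80,7),r(t,350,195,80,100,5.6)[:560]])[:,:,::-1][:,:800])
E
```

```text
[ 0.48944841 -0.23533799  0.14161813] [1.28966089e-03 6.54015491e-01 7.56480014e-01 2.53118511e-04] 5.8667 [-0.53353266 -0.02451798 -1.54922834]
[[230.30382546 155.47981588]
 [234.9837015  180.84884842]
 [235.55708119 183.93650913]] [[399.04212512 240.18552267]]
```

View pics/c4.png

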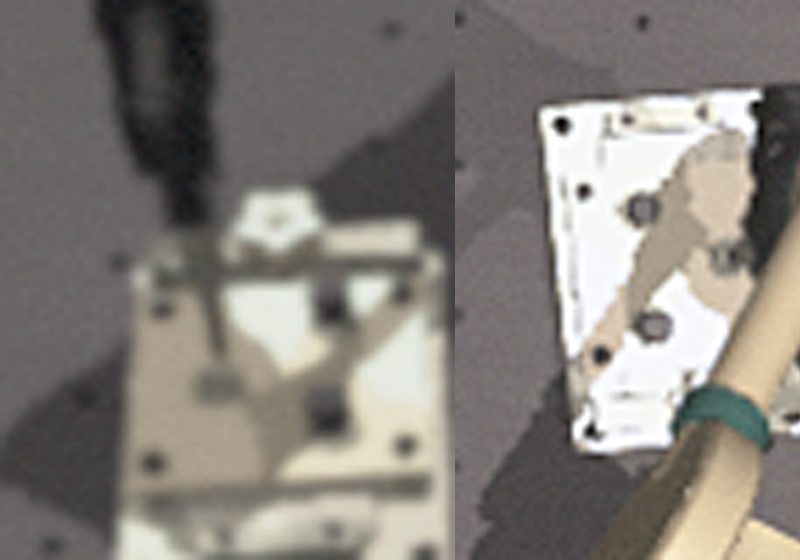

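The punch tip is at scene (236.6,180.3) with the bush centre at (236.1,185). After parallax for about 12 mm of height, the tip needs about +4 mm x and −2.5 mm y. I'll shift part way, lower, and measure with numbers.

Call:
{"op": "drive_tool", "data": {
  "deltas": [
    {"linear":[3,-2,0],"twist":0,"claw":0},
    {"linear":[3,-2,-4],"twist":0,"claw":0},
    {"linear":[3,-2,-7],"twist":0,"claw":0},
    {"linear":[3,-2,-7],"twist":0,"claw":0},
    {"linear":[3,-2,-7],"twist":0,"claw":0}
  ]
}}

```text
clock: 6.28
position: [0.4912, -0.2372, 0.133]
ee_rot: [-0.0, 0.654, 0.756, -0.0]
contact_force: [-0.4, 0.4, -2.6]
width: 0.0166
gripper_force: 58.7
```

```bash
python3 - <<'E'
from h import *
s=snap('scene','s5.png'); st=sensors.get_state(); print(st['position'],st['clock'],st['contact_force'])
p=st['position']; tip=p+[0,0,.008-.097]
b=np.array([tip[0],tip[1],.041]); print(proj('scene',[tip,b,b+[.01,0,0],b+[0,.01,0]]))
g=cv2.cvtColor(s,cv2.COLOR_RGB2GRAY); print('cols',list(range(228,246)))
for v in range(168,192): print(v,*g[v,228:246])
E
```

```text
[ 0.49126106 -0.23728557  0.13313305] 6.3333 [-0.03387185 -0.78753454 -1.54922174]
[[234.58561511 183.58039089]
 [234.74136598 184.40818244]
 [234.22560297 187.06454987]
 [238.45811164 184.4402122 ]]
cols [228, 229, 230, 231, 232, 233, 234, 235, 236, 237, 238, 239, 240, 241, 242, 243, 244, 245]
168 99 95 92 87 86 86 84 84 90 101 98 94 91 90 89 97 97 97
169 86 85 86 87 83 81 81 84 89 102 104 106 105 108 110 112 108 103
170 85 86 87 83 83 86 83 93 112 132 146 152 157 162 162 166 164 161
171 96 106 110 102 88 83 85 103 140 178 199 208 216 219 222 221 219 220
172 106 116 130 123 100 87 86 111 155 204 225 228 231 232 232 232 231 232
173 90 106 131 131 110 87 85 105 161 209 228 232 232 233 232 232 232 232
174 83 107 131 138 116 92 82 106 156 210 230 233 232 232 231 232 232 231
175 114 130 150 148 128 98 89 103 153 201 226 231 231 232 232 232 232 231
176 146 154 158 155 137 113 89 101 143 186 219 229 231 232 232 231 232 232
177 160 161 162 158 150 121 92 96 137 172 203 222 228 231 232 232 232 231
178 161 159 162 160 156 130 95 94 132 159 179 195 213 223 227 232 232 228
179 162 162 162 160 1
[... 257 characters left out ...]
 157 150 154 189 214
183 159 160 163 158 147 131 105 80 87 107 124 136 153 153 143 146 170 190
184 161 163 158 156 138 120 102 91 98 104 110 125 141 148 141 144 161 164
185 164 160 158 153 138 116 104 101 102 100 105 115 132 140 134 135 142 140
186 163 159 160 152 137 121 109 110 107 105 104 113 123 128 126 128 130 128
187 160 160 158 155 146 132 124 123 121 124 120 121 124 124 128 127 127 126
188 160 161 160 160 156 151 149 148 146 145 137 130 127 128 127 127 129 126
189 161 161 163 161 159 159 157 158 157 156 148 136 129 127 129 126 125 128
190 163 161 161 160 157 161 164 160 160 161 155 145 134 126 127 126 125 125
191 161 164 158 162 160 162 161 159 159 160 160 153 140 129 130 127 129 126
```

Call:
{"op": "drive_tool", "data": {
  "deltas": [
    {"linear":[1,1,0],"twist":0,"claw":0},
    {"linear":[1,1,-2],"twist":0,"claw":0},
    {"linear":[1,1,-4],"twist":0,"claw":0},
    {"linear":[1,1,-6],"twist":0,"claw":0},
    {"linear":[1,1,-6],"twist":0,"claw":0},
    {"linear":[1,1,-6],"twist":0,"claw":0}
  ]
}}

```text
clock: 6.83
position: [0.4923, -0.2362, 0.1271]
ee_rot: [-0.0, 0.654, 0.756, -0.0]
contact_force: [-0.1, -0.9, -3.3]
width: 0.0167
gripper_force: 58.7
```

```bash
python3 - <<'E'
from h import *
s=snap('scene','s6.png'); st=sensors.get_state(); print(st['position'],st['clock'],st['contact_force'],st['moment'])
g=cv2.cvtColor(s,cv2.COLOR_RGB2GRAY); print('cols',list(range(228,246)))
for v in range(174,192): print(v,*g[v,228:246])
E
```

```text
[ 0.49243189 -0.23628773  0.12723193] 6.8833 [ 0.2491026  -0.84609976 -1.7599518 ] [ 0.00078652 -0.01638255 -0.05512603]
cols [228, 229, 230, 231, 232, 233, 234, 235, 236, 237, 238, 239, 240, 241, 242, 243, 244, 245]
174 88 105 134 143 124 97 83 95 140 188 222 231 232 233 231 232 232 232
175 117 134 149 151 128 96 86 89 130 183 220 229 232 232 232 232 231 233
176 149 153 158 155 135 105 85 89 123 175 218 229 232 233 232 232 231 232
177 160 162 163 159 144 119 91 94 122 166 205 222 229 231 232 232 231 230
178 163 160 163 158 153 134 107 96 125 155 178 194 213 224 230 231 229 228
179 160 162 161 162 160 150 116 90 113 145 161 169 181 196 214 224 228 227
180 160 159 163 161 157 153 122 87 103 138 156 159 162 171 187 209 221 224
181 160 161 160 163 161 149 123 86 99 129 150 157 160 158 161 175 207 222
182 160 163 159 159 155 143 116 83 82 116 137 150 156 158 149 155 188 215
183 165 162 162 159 149 128 103 75 73 98 120 137 150 152 140 140 168 200
184 162 162 162 154 135 121 98 73 71 92 107 123 140 144 137 132 149 174
185 162 160 159 148 137 115 102 93 86 92 98 113 125 135 133 128 134 142
186 164 160 162 155 136 120 108 107 109 104 105 112 118 127 128 125 126 131
187 161 161 160 155 145 130 121 123 121 122 119 121 122 124 127 127 129 127
188 162 162 159 161 155 151 149 148 146 139 132 126 127 129 130 129 127 129
189 161 161 163 160 163 162 160 158 156 148 140 130 127 126 127 129 127 129
190 162 162 159 163 161 162 162 159 160 154 146 139 131 130 127 127 126 124
191 161 162 158 157 162 161 161 161 162 161 155 150 138 128 126 126 126 124
```

Call:
{"op": "drive_tool", "data": {
  "deltas": [
    {"linear":[1,1,0],"twist":0,"claw":0},
    {"linear":[1,1,-2],"twist":0,"claw":0},
    {"linear":[1,1,-3],"twist":0,"claw":0},
    {"linear":[1,1,-3],"twist":0,"claw":0},
    {"linear":[1,1,-3],"twist":0,"claw":0}
  ]
}}

```text
clock: 7.3
position: [0.4929, -0.2358, 0.1243]
ee_rot: [-0.0, 0.654, 0.756, -0.001]
contact_force: [-3.5, -1.9, -0.2]
width: 0.0169
gripper_force: 58.9
```

Call:
{"op": "drive_tool", "data": {
  "deltas": [
    {"linear":[0,0,0],"twist":0,"claw":0}
  ]
}}

```text
clock: 7.38
position: [0.493, -0.2357, 0.1243]
ee_rot: [-0.0, 0.654, 0.756, -0.001]
contact_force: [-3.0, -3.7, 0.5]
width: 0.0165
gripper_force: 58.9
```

Call:
{"op": "drive_tool", "data": {
  "deltas": [
    {"linear":[0,0,0],"twist":0,"claw":0}
  ]
}}

```text
clock: 7.47
position: [0.493, -0.2357, 0.1243]
ee_rot: [-0.0, 0.654, 0.756, -0.001]
contact_force: [-2.9, -2.9, 0.2]
width: 0.0166
gripper_force: 58.9
```

Call:
{"op": "drive_tool", "data": {
  "deltas": [
    {"linear":[-1,-1,0],"twist":0,"claw":0},
    {"linear":[-1,-1,0],"twist":0,"claw":0},
    {"linear":[-1,-1,0],"twist":0,"claw":0}
  ]
}}

```text
clock: 7.72
position: [0.4926, -0.2361, 0.1243]
ee_rot: [-0.0, 0.654, 0.756, 0.0]
contact_force: [-1.5, -1.2, -0.9]
width: 0.0165
gripper_force: 58.9
```

Call:
{"op": "drive_tool", "data": {
  "deltas": [
    {"linear":[0,0,0],"twist":0,"claw":0}
  ]
}}

```text
clock: 7.8
position: [0.4926, -0.2362, 0.1243]
ee_rot: [0.0, 0.654, 0.756, 0.0]
contact_force: [-2.2, -0.3, -0.7]
width: 0.0164
gripper_force: 58.9
```

Call:
{"op": "drive_tool", "data": {
  "deltas": [
    {"linear":[-1.5,-0.5,0],"twist":0,"claw":0},
    {"linear":[-1.5,-0.5,0],"twist":0,"claw":0},
    {"linear":[-1.5,-0.5,0],"twist":0,"claw":0}
  ]
}}

```text
clock: 8.05
position: [0.4912, -0.2364, 0.1242]
ee_rot: [-0.0, 0.654, 0.756, 0.001]
contact_force: [0.4, -0.6, -1.4]
width: 0.0168
gripper_force: 58.8
```

Call:
{"op": "drive_tool", "data": {
  "deltas": [
    {"linear":[0,0,0],"twist":0,"claw":0}
  ]
}}

```text
clock: 8.13
position: [0.4912, -0.2366, 0.1242]
ee_rot: [0.0, 0.654, 0.756, 0.0]
contact_force: [0.8, 0.2, -2.6]
width: 0.0163
gripper_force: 58.8
```

Call:
{"op": "drive_tool", "data": {
  "deltas": [
    {"linear":[0,0,-1],"twist":0,"claw":0},
    {"linear":[0,0,-2],"twist":0,"claw":0}
  ]
}}

```text
clock: 8.3
position: [0.4911, -0.2367, 0.1223]
ee_rot: [0.0, 0.654, 0.756, 0.0]
contact_force: [-0.3, 0.3, -1.5]
width: 0.0169
gripper_force: 58.8
```

Call:
{"op": "drive_tool", "data": {
  "deltas": [
    {"linear":[0,0,0],"twist":0,"claw":0}
  ]
}}

```text
clock: 8.38
position: [0.4909, -0.2367, 0.1221]
ee_rot: [-0.0, 0.654, 0.756, 0.0]
contact_force: [0.2, 0.7, -1.4]
width: 0.0167
gripper_force: 58.8
```

Call:
{"op": "drive_tool", "data": {
  "deltas": [
    {"linear":[0,0,-1],"twist":0,"claw":0},
    {"linear":[0,0,-2],"twist":0,"claw":0},
    {"linear":[0,0,-2],"twist":0,"claw":0}
  ]
}}

```text
clock: 8.63
position: [0.4908, -0.2367, 0.1201]
ee_rot: [-0.0, 0.654, 0.756, 0.0]
contact_force: [-0.2, -0.3, -2.0]
width: 0.0166
gripper_force: 58.8
```

Call:
{"op": "drive_tool", "data": {
  "deltas": [
    {"linear":[0,0,-1],"twist":0,"claw":0},
    {"linear":[0,0,-2],"twist":0,"claw":0},
    {"linear":[0,0,-2],"twist":0,"claw":0}
  ]
}}

```text
clock: 8.88
position: [0.4908, -0.2368, 0.1181]
ee_rot: [-0.0, 0.654, 0.756, 0.0]
contact_force: [0.1, 0.1, -1.3]
width: 0.0168
gripper_force: 58.8
```

Call:
{"op": "drive_tool", "data": {
  "deltas": [
    {"linear":[0,0,-1],"twist":0,"claw":0},
    {"linear":[0,0,-2],"twist":0,"claw":0},
    {"linear":[0,0,-2],"twist":0,"claw":0}
  ]
}}

```text
clock: 9.13
position: [0.4908, -0.2367, 0.1161]
ee_rot: [-0.0, 0.654, 0.756, -0.0]
contact_force: [0.0, -0.4, -2.3]
width: 0.0167
gripper_force: 58.8
```

Call:
{"op": "drive_tool", "data": {
  "deltas": [
    {"linear":[0,0,-1],"twist":0,"claw":0},
    {"linear":[0,0,-2],"twist":0,"claw":0},
    {"linear":[0,0,-2],"twist":0,"claw":0}
  ]
}}

```text
clock: 9.38
position: [0.4911, -0.2369, 0.1148]
ee_rot: [0.0, 0.654, 0.756, 0.0]
contact_force: [-1.1, 0.2, 3.3]
width: 0.0168
gripper_force: 59.0
```

Contact with the metal, about 15 mm below the mouth, is within the expected 9–19 mm. I'll press in 1 mm steps.

Call:
{"op": "drive_tool", "data": {
  "deltas": [
    {"linear":[0,0,-1],"twist":0,"claw":0},
    {"linear":[0,0,-1],"twist":0,"claw":0}
  ]
}}

```text
clock: 9.55
position: [0.4912, -0.237, 0.1138]
ee_rot: [0.0, 0.654, 0.756, 0.0]
contact_force: [-1.6, 0.0, 4.2]
width: 0.0166
gripper_force: 59.0
```

Call:
{"op": "drive_tool", "data": {
  "deltas": [
    {"linear":[0,0,-1],"twist":0,"claw":0},
    {"linear":[0,0,-1],"twist":0,"claw":0}
  ]
}}

```text
clock: 9.72
position: [0.4912, -0.237, 0.1128]
ee_rot: [0.0, 0.654, 0.756, 0.0]
contact_force: [-1.2, 0.2, 5.8]
width: 0.017
gripper_force: 59.1
```

Call:
{"op": "drive_tool", "data": {
  "deltas": [
    {"linear":[0,0,-1],"twist":0,"claw":0},
    {"linear":[0,0,-1],"twist":0,"claw":0}
  ]
}}

```text
clock: 9.88
position: [0.4913, -0.237, 0.112]
ee_rot: [0.001, 0.654, 0.756, 0.0]
contact_force: [-0.6, 0.8, 6.8]
width: 0.0168
gripper_force: 59.3
```

Call:
{"op": "drive_tool", "data": {
  "deltas": [
    {"linear":[0,0,-1],"twist":0,"claw":0},
    {"linear":[0,0,-1],"twist":0,"claw":0}
  ]
}}

```text
clock: 10.05
position: [0.4913, -0.237, 0.1112]
ee_rot: [0.001, 0.654, 0.756, 0.0]
contact_force: [-1.1, 1.0, 8.0]
width: 0.0165
gripper_force: 59.5
```

Call:
{"op": "drive_tool", "data": {
  "deltas": [
    {"linear":[0,0,-0.5],"twist":0,"claw":0},
    {"linear":[0,0,-0.5],"twist":0,"claw":0}
  ]
}}

```text
clock: 10.22
position: [0.4914, -0.2371, 0.1109]
ee_rot: [0.001, 0.654, 0.756, 0.0]
contact_force: [-1.4, 0.3, 9.2]
width: 0.0171
gripper_force: 59.6
```

Call:
{"op": "drive_tool", "data": {
  "deltas": [
    {"linear":[0,0,-0.5],"twist":0,"claw":0},
    {"linear":[0,0,-0.5],"twist":0,"claw":0}
  ]
}}

```text
clock: 10.38
position: [0.4914, -0.2371, 0.1105]
ee_rot: [0.001, 0.654, 0.756, 0.0]
contact_force: [-1.7, 1.2, 9.6]
width: 0.0167
gripper_force: 59.6
```

Call:
{"op": "drive_tool", "data": {
  "deltas": [
    {"linear":[0,0,-0.5],"twist":0,"claw":0},
    {"linear":[0,0,-0.5],"twist":0,"claw":0}
  ]
}}

```text
clock: 10.55
position: [0.4914, -0.2371, 0.1101]
ee_rot: [0.001, 0.654, 0.756, 0.0]
contact_force: [-2.5, 1.1, 9.8]
width: 0.0168
gripper_force: 59.7
```

Call:
{"op": "drive_tool", "data": {
  "deltas": [
    {"linear":[0,0,-0.5],"twist":0,"claw":0},
    {"linear":[0,0,-0.5],"twist":0,"claw":0}
  ]
}}

```text
clock: 10.72
position: [0.4914, -0.2371, 0.1097]
ee_rot: [0.001, 0.654, 0.756, 0.0]
contact_force: [-1.9, 1.5, 11.3]
width: 0.0166
gripper_force: 59.8
```

Call:
{"op": "drive_tool", "data": {
  "deltas": [
    {"linear":[0,0,-0.5],"twist":0,"claw":0},
    {"linear":[0,0,-0.5],"twist":0,"claw":0}
  ]
}}

```text
clock: 10.88
position: [0.4915, -0.2371, 0.1093]
ee_rot: [0.001, 0.654, 0.756, 0.0]
contact_force: [-1.8, 0.3, 11.9]
width: 0.0166
gripper_force: 59.9
```

Call:
{"op": "drive_tool", "data": {
  "deltas": [
    {"linear":[0,0,-0.5],"twist":0,"claw":0},
    {"linear":[0,0,-0.5],"twist":0,"claw":0}
  ]
}}

```text
clock: 11.05
position: [0.4914, -0.2371, 0.1089]
ee_rot: [0.001, 0.654, 0.756, 0.0]
contact_force: [-2.1, -0.0, 11.7]
width: 0.0165
gripper_force: 60.0
```

Call:
{"op": "drive_tool", "data": {
  "deltas": [
    {"linear":[0,0,-0.4],"twist":0,"claw":0},
    {"linear":[0,0,-0.4],"twist":0,"claw":0}
  ]
}}

```text
clock: 11.22
position: [0.4913, -0.2371, 0.108]
ee_rot: [0.001, 0.654, 0.756, 0.0]
contact_force: [-1.8, 1.5, 8.6]
width: 0.0162
gripper_force: 59.8
```

Call:
{"op": "drive_tool", "data": {
  "deltas": [
    {"linear":[0,0,0.3],"twist":0,"claw":0}
  ]
}}

```text
clock: 11.3
position: [0.4913, -0.237, 0.1081]
ee_rot: [0.001, 0.654, 0.756, 0.0]
contact_force: [-1.2, 1.2, 5.6]
width: 0.0164
gripper_force: 59.8
```

Call:
{"op": "drive_tool", "data": {
  "deltas": [
    {"linear":[0,0,2],"twist":0,"claw":0},
    {"linear":[0,0,4],"twist":0,"claw":0},
    {"linear":[0,0,7],"twist":0,"claw":0},
    {"linear":[0,0,10],"twist":0,"claw":0},
    {"linear":[0,0,13],"twist":0,"claw":0},
    {"linear":[0,0,13],"twist":0,"claw":0}
  ]
}}

```text
clock: 11.8
position: [0.4911, -0.2368, 0.1203]
ee_rot: [0.0, 0.654, 0.756, 0.0]
contact_force: [0.3, 0.2, -1.8]
width: 0.0168
gripper_force: 59.2
```

Call:
{"op": "drive_tool", "data": {
  "deltas": [
    {"linear":[0,0,15],"twist":0,"claw":0},
    {"linear":[0,0,35],"twist":0,"claw":0},
    {"linear":[0,0,60],"twist":0,"claw":0},
    {"linear":[0,0,80],"twist":0,"claw":0},
    {"linear":[0,0,80],"twist":0,"claw":0}
  ]
}}

```text
clock: 12.22
position: [0.4932, -0.2382, 0.2039]
ee_rot: [0.004, 0.654, 0.756, 0.001]
contact_force: [0.9, -0.4, -1.1]
width: 0.0166
gripper_force: 58.7
```

Call:
{"op": "drive_tool", "data": {
  "deltas": [
    {"linear":[5,20,0],"twist":0,"claw":0},
    {"linear":[13,55,0],"twist":0,"claw":0},
    {"linear":[21,90,0],"twist":0,"claw":0},
    {"linear":[30,125,0],"twist":0,"claw":0},
    {"linear":[38,160,0],"twist":0,"claw":0},
    {"linear":[46,195,0],"twist":0,"claw":0},
    {"linear":[54,230,0],"twist":0,"claw":0},
    {"linear":[62,265,0],"twist":0,"claw":0},
    {"linear":[71,300,0],"twist":0,"claw":0},
    {"linear":[78,330,0],"twist":0,"claw":0},
    {"linear":[83.4,353.6,0],"twist":0,"claw":0},
    {"linear":[83.4,353.6,0],"twist":0,"claw":0}
  ]
}}

```text
clock: 13.22
position: [0.5745, 0.1216, 0.1982]
ee_rot: [-0.002, 0.653, 0.758, 0.001]
contact_force: [0.0, -0.3, -2.8]
width: 0.0166
gripper_force: 58.8
```

Call:
{"op": "drive_tool", "data": {
  "deltas": [
    {"linear":[0,0,0],"twist":0,"claw":0},
    {"linear":[0,0,0],"twist":0,"claw":0},
    {"linear":[0,0,0],"twist":0,"claw":0}
  ]
}}

```text
clock: 13.47
position: [0.5738, 0.1157, 0.1994]
ee_rot: [-0.0, 0.655, 0.756, -0.001]
contact_force: [-0.3, -0.7, -2.1]
width: 0.0164
gripper_force: 58.8
```

```bash
python3 - <<'E'
from h import *
s=snap('scene','s7.png'); st=sensors.get_state(); print(st['position'],st['ee_rot'],st['clock'],st['contact_force'])
p=st['position']; print(proj('scene',[p,p-[0,0,.089]]))
cv2.imwrite('pics/c7.png',cv2.resize(s[110:240,320:440],None,fx=4.6,fy=4.6,interpolation=cv2.INTER_CUBIC)[:,:,::-1])
E
```

```text
[0.57394237 0.11559844 0.19965881] [-2.14234814e-04  6.54819727e-01  7.55784883e-01 -5.38203465e-04] 13.5167 [ 0.32697502 -0.34728956 -2.55570826]
[[376.78785364 162.17306221]
 [372.17315297 189.628061  ]]
```

View pics/c7.png

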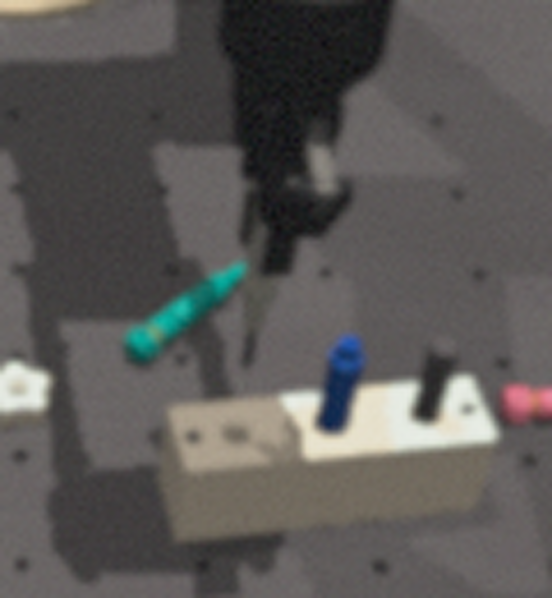

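The tip is at scene (374,189) and its empty hole at (371.5,204). With parallax that is aligned to about 1 mm. Descending with force checks.

Call:
{"op": "drive_tool", "data": {
  "deltas": [
    {"linear":[0.5,1,-15],"twist":0,"claw":0},
    {"linear":[0.5,1,-30],"twist":0,"claw":0},
    {"linear":[0.5,1,-42],"twist":0,"claw":0},
    {"linear":[0.5,1,-42],"twist":0,"claw":0},
    {"linear":[0.5,1,-42],"twist":0,"claw":0}
  ]
}}

```text
clock: 13.93
position: [0.5744, 0.1168, 0.1578]
ee_rot: [-0.0, 0.655, 0.756, -0.001]
contact_force: [-0.4, 0.1, -1.9]
width: 0.0168
gripper_force: 58.9
```

Call:
{"op": "drive_tool", "data": {
  "deltas": [
    {"linear":[0,0,-4],"twist":0,"claw":0},
    {"linear":[0,0,-8],"twist":0,"claw":0},
    {"linear":[0,0,-12],"twist":0,"claw":0},
    {"linear":[0,0,-12],"twist":0,"claw":0}
  ]
}}

```text
clock: 14.27
position: [0.5745, 0.1177, 0.1457]
ee_rot: [-0.0, 0.654, 0.756, -0.0]
contact_force: [-0.0, -0.1, -2.1]
width: 0.0169
gripper_force: 58.9
```

Call:
{"op": "drive_tool", "data": {
  "deltas": [
    {"linear":[0,-0.7,-6],"twist":0,"claw":0},
    {"linear":[0,-0.7,-14],"twist":0,"claw":0},
    {"linear":[0,-0.7,-22],"twist":0,"claw":0},
    {"linear":[0,-0.7,-22],"twist":0,"claw":0},
    {"linear":[0,-0.7,-22],"twist":0,"claw":0}
  ]
}}

```text
clock: 14.68
position: [0.5742, 0.1171, 0.1232]
ee_rot: [-0.001, 0.654, 0.756, -0.001]
contact_force: [-0.2, -0.6, -3.0]
width: 0.0164
gripper_force: 58.9
```

Call:
{"op": "drive_tool", "data": {
  "deltas": [
    {"linear":[0,0,-2],"twist":0,"claw":0},
    {"linear":[0,0,-4],"twist":0,"claw":0},
    {"linear":[0,0,-6],"twist":0,"claw":0},
    {"linear":[0,0,-6],"twist":0,"claw":0}
  ]
}}

```text
clock: 15.02
position: [0.5747, 0.1171, 0.1179]
ee_rot: [-0.0, 0.654, 0.756, -0.0]
contact_force: [-0.4, 0.2, -1.8]
width: 0.0167
gripper_force: 58.9
```

Call:
{"op": "drive_tool", "data": {
  "deltas": [
    {"linear":[0,0,-2],"twist":0,"claw":0},
    {"linear":[0,0,-4],"twist":0,"claw":0},
    {"linear":[0,0,-6],"twist":0,"claw":0},
    {"linear":[0,0,-6],"twist":0,"claw":0}
  ]
}}

```text
clock: 15.35
position: [0.5745, 0.117, 0.1117]
ee_rot: [-0.0, 0.654, 0.756, -0.0]
contact_force: [-0.1, 0.2, -2.2]
width: 0.017
gripper_force: 58.9
```

Call:
{"op": "drive_tool", "data": {
  "deltas": [
    {"linear":[0,0,-3],"twist":0,"claw":0},
    {"linear":[0,0,-6],"twist":0,"claw":0},
    {"linear":[0,0,-9],"twist":0,"claw":0},
    {"linear":[0,0,-11],"twist":0,"claw":0},
    {"linear":[0,0,-11],"twist":0,"claw":0}
  ]
}}

```text
clock: 15.77
position: [0.5744, 0.117, 0.1006]
ee_rot: [-0.0, 0.654, 0.756, -0.0]
contact_force: [-0.7, 0.8, -2.2]
width: 0.0165
gripper_force: 58.9
```

Call:
{"op": "drive_tool", "data": {
  "deltas": [
    {"linear":[0,0,-1],"twist":0,"claw":0},
    {"linear":[0,0,-2],"twist":0,"claw":0},
    {"linear":[0,0,-2],"twist":0,"claw":0}
  ]
}}

```text
clock: 16.02
position: [0.5749, 0.1171, 0.0991]
ee_rot: [-0.0, 0.654, 0.756, -0.0]
contact_force: [-0.2, -0.5, -1.8]
width: 0.0169
gripper_force: 58.9
```

Call:
{"op": "drive_tool", "data": {
  "deltas": [
    {"linear":[0,0,-0.6],"twist":0,"claw":0},
    {"linear":[0,0,-0.6],"twist":0,"claw":0}
  ]
}}

```text
clock: 16.18
position: [0.5749, 0.1171, 0.0987]
ee_rot: [0.0, 0.654, 0.756, 0.0]
contact_force: [0.1, -0.6, -2.7]
width: 0.0171
gripper_force: 58.9
```

Call:
{"op": "drive_tool", "data": {
  "deltas": [
    {"linear":[0,0,-0.6],"twist":0,"claw":0},
    {"linear":[0,0,-0.6],"twist":0,"claw":0}
  ]
}}

```text
clock: 16.35
position: [0.5748, 0.1171, 0.098]
ee_rot: [0.0, 0.654, 0.756, 0.0]
contact_force: [-0.7, 1.1, -2.4]
width: 0.0166
gripper_force: 58.9
```

Call:
{"op": "drive_tool", "data": {
  "deltas": [
    {"linear":[0,0,-0.6],"twist":0,"claw":0},
    {"linear":[0,0,-0.6],"twist":0,"claw":0}
  ]
}}

```text
clock: 16.52
position: [0.5749, 0.1171, 0.098]
ee_rot: [0.0, 0.654, 0.756, 0.0]
contact_force: [-1.4, -0.9, 0.4]
width: 0.0164
gripper_force: 59.3
```

Call:
{"op": "drive_tool", "data": {
  "deltas": [
    {"linear":[0,0,0],"twist":0,"claw":0.25},
    {"linear":[0,0,0],"twist":0,"claw":0.3},
    {"linear":[0,0,0],"twist":0,"claw":0.5},
    {"linear":[0,0,0],"twist":0,"claw":0.8},
    {"linear":[0,0,0],"twist":0,"claw":0.8},
    {"linear":[0,0,0],"twist":0,"claw":0.8},
    {"linear":[0,0,0],"twist":0,"claw":0.8}
  ]
}}

```text
clock: 17.1
position: [0.5749, 0.117, 0.0974]
ee_rot: [0.0, 0.654, 0.756, 0.0]
contact_force: [-0.2, 0.4, -0.7]
width: 0.0683
gripper_force: 0.0
```

Call:
{"op": "drive_tool", "data": {
  "deltas": [
    {"linear":[0,0,10],"twist":0,"claw":0.8},
    {"linear":[0,0,25],"twist":0,"claw":0.8},
    {"linear":[0,0,50],"twist":0,"claw":0.8},
    {"linear":[0,0,80],"twist":0,"claw":0.8},
    {"linear":[0,0,110],"twist":0,"claw":0.8},
    {"linear":[-15,-30,120],"twist":0,"claw":0.8},
    {"linear":[-30,-65,120],"twist":0,"claw":0.8},
    {"linear":[-45,-100,120],"twist":0,"claw":0.8},
    {"linear":[-60,-135,120],"twist":0,"claw":0.8},
    {"linear":[-75,-170,120],"twist":0,"claw":0.8},
    {"linear":[-90,-200,120],"twist":0,"claw":0.8},
    {"linear":[-90,-200,120],"twist":0,"claw":0.8}
  ]
}}

```text
clock: 18.1
position: [0.4823, -0.0876, 0.2183]
ee_rot: [0.001, 0.656, 0.755, -0.002]
contact_force: [-0.4, -0.1, -0.3]
width: 0.068
gripper_force: 0.0
```

```bash
python3 - <<'E'
from h import *
s=snap('scene','s8.png'); t=snap('top','t8.png'); st=sensors.get_state(); print(st['position'],st['clock'],st['contact_force'])
r=lambda im,x,y,w,h,k:cv2.resize(im[y:y+h,x:x+w],None,fx=k,fy=k,interpolation=cv2.INTER_CUBIC)
a=cv2.imread('pics/s0.png')[:,:,::-1]
cv2.imwrite('pics/c8.png',np.hstack([r(s,345,150,95,80,4.1),r(a,345,150,95,80,4.1)])[:,:,::-1])
E
```

```text
[ 0.48464944 -0.08378049  0.2182796 ] 18.2 [-0.36722379 -0.08331112 -0.25822245]
```

View pics/c8.png

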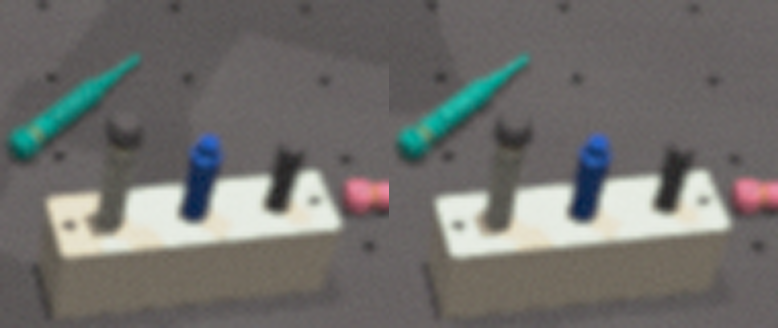

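The punch stands in its own hole exactly as in the first picture: cap at crop (125,132) now against (514-389,132) before. The pen and drift are unmoved.

```bash
python3 -c "
from rig import manip; print(manip.sign_off())"
```

```text
the job is handed in; nothing more can be done
None
```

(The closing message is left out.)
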